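Find the rattling tube and snap it into the spring holder

TASK

The spare knob for the grill lid is lying loose in one of the three closed tubes; the other two are packed tight. Find the tube that rattles and press it down between the rollers of the spring holder until it is fully home, lying along the holder on its rubber pad with the jaws closed over it. Leave the two packed tubes lying on the planks, and do not knock the other things about.

Things in the scene. Friction and masses are not known exactly. Their poses are not given: they have to be found in the camera images.
- tube_1: One of three closed aluminium tubes that look alike: round, 36 mm in diameter, 140 mm long over all, with a grey hexagonal cap 13 mm long and 40 mm across flats at each end, so that it does not roll. Origin at the middle; x axis along the tube. Lies level, origin 20 mm above the planks. Each weighs 160 to 200 g
- tube_2: Another of the three like tubes, see tube_1. In two of the three the contents are packed tight, cannot move, and leave the tube balanced about its middle. Which tube holds the loose knob cannot be seen, nor told from its weight, its name or its place
- tube_3: Another of the three like tubes, see tube_1. The loose knob in one of the three is a steel ball knob 26 mm across, 80 g; it rolls up to 44 mm either side of the middle of its tube. It starts to roll when the tube is tilted by some 7 to 11 degrees, knocks against the end, and stays where it is while the tube is level
- holder: Spring holder on a pale wooden batten 150 x 110 x 20 mm, fixed to the planks. Origin under the middle of the batten, on the planks; z up; x axis along the batten, the way the tube lies when home (either way round). On it a steel base 90 mm long (x), 66 mm wide, with a rubber pad 76 x 20 mm, its top 29 mm above the planks, and two sprung jaws, one on each side of the pad
- jaw_left (a joint): Hinge angle of the jaw on the holder's +y side (rad): 0 shut, about 0.13 when closed over a tube that is home, 0.25 as the tube passes. Each jaw is 84 mm long, outer faces 50 mm apart; its top carries a free-turning pin with two black nylon rollers, 12 mm in diameter, 16 mm long, 30 mm either side of the middle, with 44 mm of room between them along x
- jaw_right (a joint): The same for the jaw on the -y side. Empty, the roller axes are 60 mm above the planks, 31 mm apart, leaving a gap of 19 mm, and a tube laid on the four rollers stays on them. Pressed straight down near its middle it spreads the jaws: that takes about 10 N, gives way after some 15 mm, and the jaws pull the tube down onto the pad and hold it with 9 N
- holder_seat (a point): On the holder: where the middle of the tube is when the tube is home, 47 mm above the planks, in the middle of the holder (the tube's top is then 65 mm above the planks, 3 mm below the tops of the rollers). Axes as the holder's
- holder_mouth (a point): On the holder: where the middle of the tube is when the tube only rests on top of the four rollers, 78 mm above the planks. Axes as the holder's
- plate: Bystander: white melamine plate, 230 mm across, 22 mm high; origin under its middle
- jar: Bystander: empty amber glass jar, 76 mm across, 105 mm high, with a 64 mm open mouth; origin under its middle, z axis up
- shaker: Bystander: steel salt shaker, 48 mm across, 79 mm high; origin under its middle, z axis up
- spatula: Bystander: bamboo spatula 315 mm long, up to 62 mm wide, lying flat, 8 mm high; x axis along it from handle to blade; origin 170 mm from the handle's end
- tongs: Bystander: black nylon tongs 300 mm long, 22 mm high, lying flat; x axis along them towards the tips; origin about their middle
- sauce_bowl: Bystander: small steel bowl, 90 mm across, 40 mm high; origin under its middle
- basting_brush: Bystander: basting brush with a wooden handle, 230 mm long, 20 mm high, lying flat; x axis from handle to bristles; origin about its middle
There are look-alikes about, which are no part of the job. What is shaped like the tube_3 but yellow is not meant.

How it is judged:
At the end, for the whole second after the job is handed in: The tube with the loose knob is home: its middle within 4 mm (height), 5 mm (across), 20 mm (along) of the seat point and its axis within 6 degrees; the two packed tubes lie on the planks, middle 14 to 26 mm up (a knob inside would raise the contact forces on one above 2.15 N); all at rest (linear speed of each of tube_1, tube_2, tube_3 below 0.02 m/s and ((z of tube_1 in the frame of holder_seat between -0.004 and 0.004 m and y of tube_1 in the frame of holder_seat between -0.005 and 0.005 m and x of tube_1 in the frame of holder_seat between -0.02 and 0.02 m and angle between the x axis of tube_1 and the x axis of holder, either way round below 0.1 rad and height (world z) of tube_2 between 0.014 and 0.026 m and contact force between tube_2 and anything else between 0.01 and 2.15 N and height (world z) of tube_3 between 0.014 and 0.026 m and contact force between tube_3 and anything else between 0.01 and 2.15 N) or (z of tube_2 in the frame of holder_seat between -0.004 and 0.004 m and y of tube_2 in the frame of holder_seat between -0.005 and 0.005 m and x of tube_2 in the frame of holder_seat between -0.02 and 0.02 m and angle between the x axis of tube_2 and the x axis of holder, either way round below 0.1 rad and height (world z) of tube_1 between 0.014 and 0.026 m and contact force between tube_1 and anything else between 0.01 and 2.15 N and height (world z) of tube_3 between 0.014 and 0.026 m and contact force between tube_3 and anything else between 0.01 and 2.15 N) or (z of tube_3 in the frame of holder_seat between -0.004 and 0.004 m and y of tube_3 in the frame of holder_seat between -0.005 and 0.005 m and x of tube_3 in the frame of holder_seat between -0.02 and 0.02 m and angle between the x axis of tube_3 and the x axis of holder, either way round below 0.1 rad and height (world z) of tube_1 between 0.014 and 0.026 m and contact force between tube_1 and anything else between 0.01 and 2.15 N and height (world z) of tube_2 between 0.014 and 0.026 m and contact force between tube_2 and anything else between 0.01 and 2.15 N))); the robot touches nothing.
It fails at once if a bystander is knocked about: plate, jar, shaker, spatula, tongs, bowl or brush shifted by more than 50 mm (distance of any of plate, jar, shaker, spatula, tongs, sauce_bowl, basting_brush from where it was at the start of the episode above 0.05 m).
It fails at once if the jar or the shaker is tipped over (angle between any of jar, shaker's own z axis and vertical above 0.6 rad).
It also fails if it takes over 72 s, if anything falls off the work surface, if the arm or the gripper's body presses on something with over 40 N, if the wrist force passes 120 N, or if a joint passes its speed limit or range.

ROBOT

A 6-joint arm with a two-finger parallel gripper is mounted at the origin on the work surface. World frame = base frame: x ahead of the robot, y to its left, z up, the work surface at z = 0. Lengths are in m, angles in rad, forces in N, time in s.
With the tool pointing down it reaches from about 0.35 to 0.85 m from the base axis. Payload 8.1 kg.
Tool frame: the origin (TCP) lies at the very end of the fingers, on their centre line; the grasp point (between the pads) lies 19 mm behind it; x points along the fingers, y is the direction in which the jaws open and shut, and the axes are right-handed (so a half turn about x gives the same grasp; the last joint's range is limited). The gripper opens to 93 mm and grips with 3 to 60 N. Pads are 15 mm wide; open, the fingers measure 128 mm over their backs; the gripper's body (75 mm by 188 mm) begins 65 mm behind the grasp point.
Start: joints at [1.198, 0.13, 1.488, -0, 1.523, -0.085], TCP at [0.17, 0.575, 0.219] pointing down, gripper open.
Joint ranges: [-2.96, 2.96], [-0.89, 2.26], [0.02, 2.5], [-1.34, 4.48], [0, 2.73], [-2.66, 2.66]. Speed limits (rad/s): [2.39, 2.39, 2.79, 3.14, 3.14, 3.14].

INTERFACE

Orientations are given as a rotation vector (axis times angle).
In Python, from plant import * gives the robot as it stands. The module is installed in compiled form; this text tells all that it offers.
- The arm moves only by the tool apply_moves, never from a script. Its argument "series" is a list of rows, each an object with "jaw": the gripper's target within -1 to 1 (shut at 1, half-way at 0, fully open at -1); "linear": the shift along the tool's x, y, z normalised to -1 to 1, where 1 is 0.6 m, a list of three; "roll": the turn about the tool's x normalised to -1 to 1, where 1 is 30 degrees. A call has 1 to 20 rows; each row is the pose to reach, as a shift and turn from the pose measured when the call began, along the tool's axes at that moment; what a row does not reach only later rows make up. A row lasts 1/8 s, in which the tool goes at most 62.5 mm and 10.7 degrees, less where a joint would pass 70% of its speed; a pose out of reach is approached as far as the arm can. A call with a number of a shift or a turn outside -1 to 1 is refused whole. A call with a gripper value outside its range is refused whole. The fingers move at their own pace and stop on an object; "force" is the grip in N (left out, the last holds). Time passes only in rows, so rows that repeat a pose let the fingers close. It gives the time, the measured TCP pose, the force and the opening at its end, in the units of the state.
- read_state(): the state, without advancing time (a new reading comes with each control period).
- read_camera(name): name is "scene" or "top"; returns a dict with "pixels" (384x512x3 uint8, blue, green, red), "intrinsics" (3x3 intrinsics, pixels), "rvec" (rotation vector, rad) and "tvec" (3), from world to camera coordinates, as OpenCV has them. Camera axes: x right, y down, z forward; pixel columns grow to the right and rows downward; lengths in m; the calibration is good to about 2 mm. A picture is of the moment at which its call begins. There is no depth.
- close_job(): hands the job in, once; it reports no verdict.
The state is a dict: "t": time; "q": joint angles; "dq": joint speeds; "joint_torque": joint torques, N m; "tool_pos": TCP position; "orientation": TCP orientation; "force": force on the tool from outside, world axes, zero at the start; "wrist_torque": the same for the moment, N m; "opening": finger opening in m.
Only numpy, scipy, OpenCV 4.12 (cv2) and the standard library are available. Lean on these libraries where they do the work, as an engineer would, in place of code of your own. Each camera call takes 0.05 s, during which the arm holds its last target. There are 200 camera calls.

## Working session

There is one attempt and no reset: what is moved stays moved. The work goes in short steps, Python scripts to look and compute and a tool call to move; the robot and the scene stay as the last step left them, time stands still between calls to the robot, and variables do not carry over. Pictures are saved under pics/ and viewed, about 8 in all and at most 12, crops included, and the job is handed in when it is done.

Besides the shell and the picture viewer there is one more tool, called after "Emit:" by a JSON object that holds its "fn" and its "kwargs", one argument or row to a line. apply_moves: Moves the arm, as the interface text tells. Its arguments: {"type":"object","properties":{"series":{"type":"array"},"force":{"type":"number"}},"required":["series"]}

```bash
mkdir -p pics
cat > h.py <<'E'
from plant import *
import numpy as np, cv2
from scipy.spatial.transform import Rotation as R
def snap(name,fn,crop=None,s=1):
    c=read_camera(name); im=np.array(c["pixels"])
    np.savez('cal_'+name+'.npz',K=c["intrinsics"],r=c["rvec"],t=c["tvec"])
    if crop: x0,y0,x1,y1=crop; im=im[y0:y1,x0:x1]
    if s!=1: im=cv2.resize(im,None,fx=s,fy=s,interpolation=cv2.INTER_CUBIC)
    cv2.imwrite('pics/'+fn,im)
def px2w(name,pts,z):
    d=np.load('cal_'+name+'.npz'); Rm=R.from_rotvec(d['r'].ravel()).as_matrix(); t=d['t'].ravel()
    C=-Rm.T@t; out=[]
    for u,v in pts:
        r=Rm.T@np.linalg.solve(d['K'],[u,v,1.]); out.append(C+r*(z-C[2])/r[2])
    return np.array(out)
def w2px(name,P):
    d=np.load('cal_'+name+'.npz')
    return cv2.projectPoints(np.atleast_2d(np.array(P,float)),d['r'],d['t'],d['K'],None)[0][:,0]
def st():
    s=read_state(); 
    for k in('t','q','tool_pos','orientation','force','wrist_torque','opening'): print(k,np.round(s[k],4))
    print(R.from_rotvec(s['orientation']).as_matrix().round(3)); return s
E
python3 - <<'E'
from h import *
snap('top','t0.png',s=1.5);snap('scene','s0.png',s=1.5);st()
for n in('top','scene'):
    d=np.load(f'cal_{n}.npz');Rm=R.from_rotvec(d['r'].ravel()).as_matrix();print(n,d['K'],-Rm.T@d['t'].ravel())
E
```

```text
t 0.1
q [ 1.1976  0.1311  1.4892 -0.      1.523  -0.0854]
tool_pos [0.1701 0.5748 0.2177]
orientation [ 0.2246  1.5593 -0.2272]
force [-0.2019  0.4527  0.0282]
wrist_torque [ 0.0559 -0.0018 -0.0123]
opening 0.0929
[[-0.001  0.284  0.959]
 [-0.002  0.959 -0.284]
 [-1.    -0.002 -0.   ]]
top [[414.98748581   0.         255.05611364]
 [  0.         414.98748581 192.45427682]
 [  0.           0.           1.        ]] [ 0.29995437 -0.02098207  1.42588973]
scene [[438.04455481   0.         252.61526778]
 [  0.         438.04455481 189.11378143]
 [  0.           0.           1.        ]] [0.93437646 0.47180454 1.16664537]
```

View pics/t0.png

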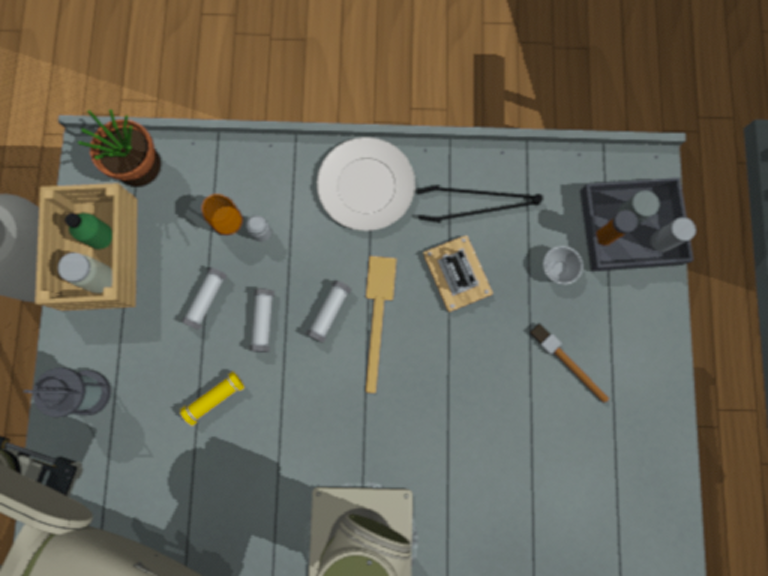

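View pics/s0.png

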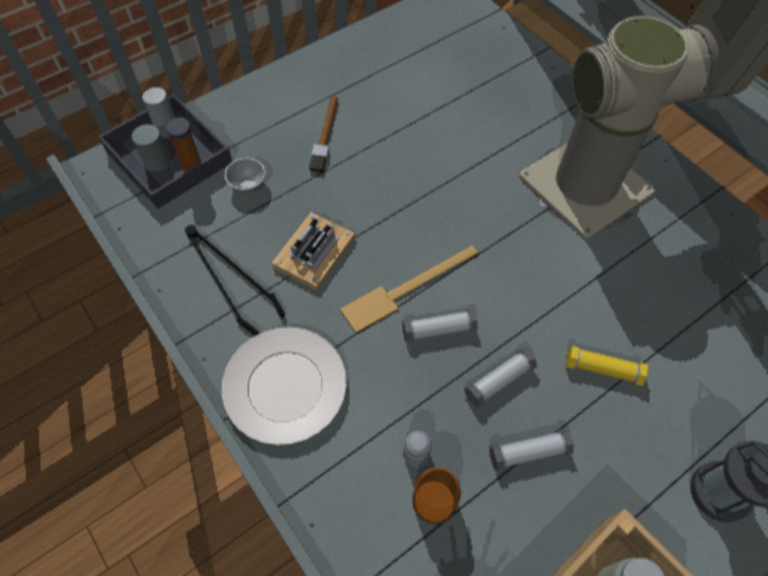

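The top view shows the three tubes at about (204,298), (262,320) and (328,312), and the holder at (458,271) (in 1.5x pixels). I'll enlarge that strip.

Run:
```python
from h import *
snap('top','t1.png',(115,150,335,245),3.6)
```

```text
(no output)
```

View pics/t1.png

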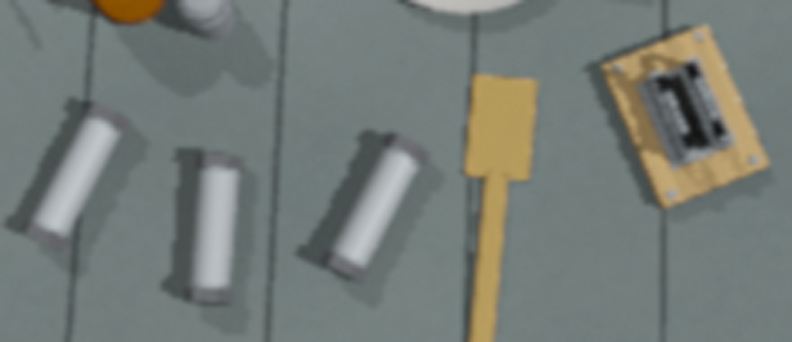

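Run:
```python
from h import *
f=lambda L:[((u+.5)/3.6-.5+115,(v+.5)/3.6-.5+150) for u,v in L]
for n,L in dict(A=[(106,118),(47,233)],B=[(222,166),(210,290)],C=[(405,147),(346,263)]).items():
    p=px2w('top',f(L),.022); d=p[0]-p[1]; print(n,p.mean(0).round(4),np.linalg.norm(d).round(4),np.degrees(np.arctan2(d[1],d[0])).round(1), np.hypot(*p.mean(0)[:2]).round(3))
p=px2w('top',f([(602,65),(708,25),(769,162),(666,208)]),.02)
print(p.round(4),p.mean(0)); 
for i in range(4):
    d=p[i]-p[i-1]; print(np.linalg.norm(d).round(4),np.degrees(np.arctan2(d[1],d[0])).round(1))
p=px2w('top',f([(650,78),(700,60),(733,143),(682,165)]),.06); print('jaws',p.mean(0))
```

```text
A [0.518  0.3733 0.022 ] 0.1215 -23.0 0.639
B [0.4714 0.2386 0.022 ] 0.1181 -2.2 0.528
C [0.4972 0.089  0.022 ] 0.1236 -24.6 0.505
[[ 0.6393 -0.124   0.02  ]
 [ 0.682  -0.2266  0.02  ]
 [ 0.5484 -0.2851  0.02  ]
 [ 0.5014 -0.1867  0.02  ]] [ 0.59276509 -0.20560981  0.02      ]
0.1515 24.4
0.1112 -67.4
0.1459 -156.3
0.1091 115.5
jaws [ 0.58751223 -0.20507523  0.06      ]
```

```bash
cat >> h.py <<'E'
T=dict(A=(.518,.3733,-23.),B=(.4714,.2386,-2.2),C=(.4972,.089,-24.6),H=(.590,-.2055,24.))
def plan(pos,yaw=None):
    "yaw: tube axis direction deg; tool y set square to it. prints linear, roll"
    s=read_state(); M=R.from_rotvec(s['orientation']).as_matrix()
    L=M.T@(np.array(pos)-s['tool_pos'])/.6
    r=0
    if yaw is not None:
        cur=np.degrees(np.arctan2(M[1,1],M[0,1])); d=(yaw+90-cur+90)%180-90; r=-d/30
    print('t',round(float(s['t']),2),'lin',L.round(4),'roll',np.round(r,3))
def at(n,a,z):
    x,y,w=T[n]; return (x+a*np.cos(np.radians(w)),y+a*np.sin(np.radians(w)),z)
E
python3 - <<'E'
from h import *
plan(at('A',-.04,.15),T['A'][2]); plan(at('A',-.04,.008),T['A'][2])
print(px2w('top',[(222/1.5,215/1.5),(258/1.5,228/1.5)],.08))
E
```

```text
t 0.15 lin [ 0.1132 -0.1499  0.5851] roll 0.217
t 0.15 lin [ 0.3498 -0.1496  0.5851] roll 0.217
[[0.69642636 0.33058158 0.08      ]
 [0.66865994 0.24857157 0.08      ]]
```

Emit:
{"fn": "apply_moves", "kwargs": {
  "series": [
    {"jaw": -1,"linear": [0.113,-0.15,0.585],"roll": 0.217},
    {"jaw": -1,"linear": [0.113,-0.15,0.585],"roll": 0.217},
    {"jaw": -1,"linear": [0.113,-0.15,0.585],"roll": 0.217},
    {"jaw": -1,"linear": [0.113,-0.15,0.585],"roll": 0.217},
    {"jaw": -1,"linear": [0.113,-0.15,0.585],"roll": 0.217},
    {"jaw": -1,"linear": [0.113,-0.15,0.585],"roll": 0.217},
    {"jaw": -1,"linear": [0.113,-0.15,0.585],"roll": 0.217},
    {"jaw": -1,"linear": [0.113,-0.15,0.585],"roll": 0.217},
    {"jaw": -1,"linear": [0.113,-0.15,0.585],"roll": 0.217},
    {"jaw": -1,"linear": [0.2,-0.15,0.585],"roll": 0.217},
    {"jaw": -1,"linear": [0.3,-0.15,0.585],"roll": 0.217},
    {"jaw": -1,"linear": [0.346,-0.15,0.585],"roll": 0.217},
    {"jaw": -1,"linear": [0.346,-0.15,0.585],"roll": 0.217},
    {"jaw": -1,"linear": [0.346,-0.15,0.585],"roll": 0.217}
  ],
  "force": 3
}}

```text
t: 1.9
tool_pos: [0.4816, 0.3902, 0.0124]
orientation: [0.314, 1.546, -0.313]
force: [0.4, 0.1, 0.6]
opening: 0.0928
```

Run:
```python
from h import *
snap('top','t2.png',(95,140,245,250),4);s=st()
M=R.from_rotvec(s['orientation']).as_matrix(); p=np.array(s['tool_pos'])
print([((w2px('top',q)[0]-[95,140])*4).round() for q in (p,p+.0465*M[:,1],p-.0465*M[:,1])])
```

```text
t 1.95
q [ 5.9830e-01  3.6470e-01  1.6066e+00 -9.0000e-04  1.1676e+00 -5.7170e-01]
tool_pos [0.4822 0.3903 0.013 ]
orientation [ 0.3151  1.5454 -0.3129]
force [0.7128 0.3177 0.665 ]
wrist_torque [-0.0708 -0.0064 -0.009 ]
opening 0.0925
[[ 0.003  0.39   0.921]
 [ 0.001  0.921 -0.39 ]
 [-1.     0.002  0.002]]
[array([144., 276.]), array([ 95., 253.]), array([192., 298.])]
```

View pics/t2.png

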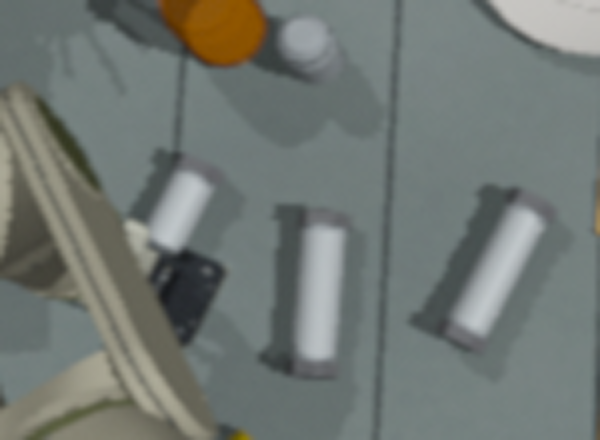

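Emit:
{"fn": "apply_moves", "kwargs": {
  "series": [
    {"jaw": -1,"linear": [0.01,0,0],"roll": 0},
    {"jaw": 1,"linear": [0.01,0,0],"roll": 0},
    {"jaw": 1,"linear": [0.01,0,0],"roll": 0},
    {"jaw": 1,"linear": [0.01,0,0],"roll": 0},
    {"jaw": 1,"linear": [0.01,0,0],"roll": 0},
    {"jaw": 1,"linear": [0.01,0,0],"roll": 0},
    {"jaw": 1,"linear": [-0.02,0,0],"roll": 0},
    {"jaw": 1,"linear": [-0.05,0,0],"roll": 0},
    {"jaw": 1,"linear": [-0.075,0,0],"roll": 0},
    {"jaw": 1,"linear": [-0.075,0,0],"roll": 0},
    {"jaw": 1,"linear": [-0.075,0,0],"roll": 0},
    {"jaw": 1,"linear": [-0.075,0,0],"roll": 0}
  ],
  "force": 3
}}

```text
t: 3.45
tool_pos: [0.4815, 0.3898, 0.057]
orientation: [0.314, 1.547, -0.314]
force: [0.5, 0.1, 0.0]
opening: 0.0005
```

```bash
cat >> h.py <<'E'
def ft(n=8,cam='scene'):
    F=[]
    for i in range(n):
        s=read_state(); F.append(np.r_[s['force'],s['wrist_torque']]); read_camera(cam)
    F=np.array(F); M=R.from_rotvec(s['orientation']).as_matrix()
    print('t',s['t'],'open',round(float(s['opening']),4),'F',F[:,:3].mean(0).round(3),'sd',F.std(0).round(3))
    print('T world',F[:,3:].mean(0).round(4),'T tool',(M.T@F[:,3:].mean(0)).round(4),'F tool',(M.T@F[:,:3].mean(0)).round(3))
E
python3 - <<'E'
from h import *
snap('scene','s2.png',(260,190,440,325),4);ft()
E
```

```text
t 3.85 open 0.0004 F [-0.118 -0.126 -0.137] sd [0.269 0.4   0.475 0.037 0.02  0.023]
T world [ 0.0075 -0.0007  0.0004] T tool [-0.0004  0.0023  0.0072] F tool [ 0.137 -0.162 -0.06 ]
```

View pics/s2.png

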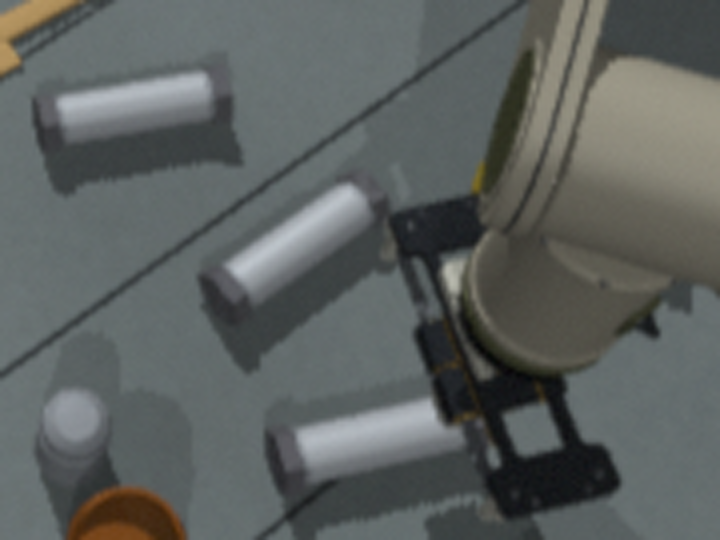

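Emit:
{"fn": "apply_moves", "kwargs": {
  "series": [
    {"jaw": -0.3,"linear": [0,0,0],"roll": 0},
    {"jaw": -0.3,"linear": [0,0,0],"roll": 0},
    {"jaw": -0.3,"linear": [0,0,0],"roll": 0},
    {"jaw": -0.3,"linear": [0,0,0],"roll": 0},
    {"jaw": -0.3,"linear": [0.05,0,0],"roll": 0},
    {"jaw": -0.3,"linear": [0.085,0,0],"roll": 0},
    {"jaw": -0.3,"linear": [0.085,0,0],"roll": 0},
    {"jaw": 1,"linear": [0.085,0,0],"roll": 0},
    {"jaw": 1,"linear": [0.085,0,0],"roll": 0},
    {"jaw": 1,"linear": [0.085,0,0],"roll": 0},
    {"jaw": 1,"linear": [0.085,0,0],"roll": 0}
  ],
  "force": 5
}}

```text
t: 5.28
tool_pos: [0.4828, 0.3906, 0.008]
orientation: [0.316, 1.544, -0.312]
force: [-1.0, -2.1, 5.7]
opening: 0.036
```

Run:
```python
from h import *
st()
```

```text
t 5.275
q [ 5.9820e-01  3.7190e-01  1.6077e+00 -1.0000e-03  1.1579e+00 -5.7160e-01]
tool_pos [0.4828 0.3906 0.008 ]
orientation [ 0.3159  1.5444 -0.3123]
force [-1.0372 -2.0984  5.6974]
wrist_torque [-0.2654  0.1507 -0.0881]
opening 0.036
[[ 0.004  0.39   0.921]
 [ 0.002  0.921 -0.39 ]
 [-1.     0.003  0.003]]
```

Emit:
{"fn": "apply_moves", "kwargs": {
  "series": [
    {"jaw": 1,"linear": [-0.025,0,0],"roll": 0},
    {"jaw": 1,"linear": [-0.05,0,0],"roll": 0},
    {"jaw": 1,"linear": [-0.075,0,0],"roll": 0},
    {"jaw": 1,"linear": [-0.075,0,0],"roll": 0},
    {"jaw": 1,"linear": [-0.075,0,0],"roll": 0},
    {"jaw": 1,"linear": [-0.075,0,0],"roll": 0}
  ]
}}

```text
t: 6.02
tool_pos: [0.4823, 0.3905, 0.0524]
orientation: [0.315, 1.545, -0.312]
force: [-0.7, 1.2, -0.3]
opening: 0.0359
```

Run:
```python
from h import *
snap('scene','s3.png',(300,240,440,325),4);ft(10)
```

```text
t 6.525 open 0.0359 F [-0.502  1.239  0.408] sd [0.376 0.509 0.676 0.048 0.019 0.037]
T world [0.2136 0.0885 0.0727] T tool [-0.0718  0.165   0.1624] F tool [-0.408  0.946 -0.944]
```

View pics/s3.png

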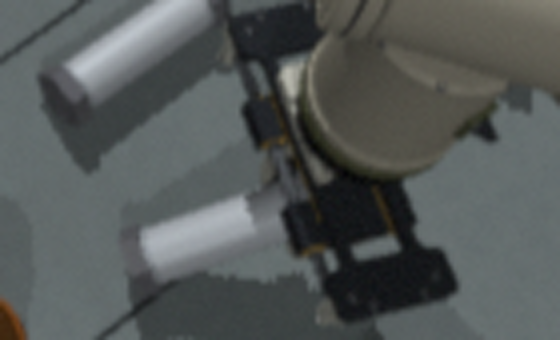

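Emit:
{"fn": "apply_moves", "kwargs": {
  "series": [
    {"jaw": 1,"linear": [0.025,0,0],"roll": 0},
    {"jaw": 1,"linear": [0.05,0,0],"roll": 0},
    {"jaw": 1,"linear": [0.071,0,0],"roll": 0},
    {"jaw": 1,"linear": [0.071,0,0],"roll": 0},
    {"jaw": 0,"linear": [0.071,0,0],"roll": 0},
    {"jaw": -0.3,"linear": [0.071,0,0],"roll": 0},
    {"jaw": -0.3,"linear": [0.071,0,0],"roll": 0},
    {"jaw": -0.3,"linear": [0.05,0,0],"roll": 0},
    {"jaw": -0.3,"linear": [-0.05,0,0],"roll": 0},
    {"jaw": -0.3,"linear": [-0.1,0,-0.05],"roll": 0},
    {"jaw": -0.3,"linear": [-0.1,0,-0.1],"roll": 0},
    {"jaw": -0.3,"linear": [-0.1,0,-0.1],"roll": 0}
  ]
}}

```text
t: 8.07
tool_pos: [0.4261, 0.415, 0.1144]
orientation: [0.315, 1.544, -0.309]
force: [1.4, -0.6, 1.2]
opening: 0.0605
```

Run:
```python
from h import *
ft(10)
snap('top','t4.png',(95,140,195,230),4);snap('scene','s4.png',(300,240,420,330),4)
a=cv2.imread('pics/t4.png');b=cv2.imread('pics/s4.png');cv2.imwrite('pics/c4.png',np.hstack([a,b[:360,:400]]))
s=st()
```

```text
t 8.525 open 0.0603 F [ 0.205 -0.235  0.266] sd [0.582 0.372 0.715 0.035 0.036 0.033]
T world [-0.0097 -0.0216 -0.0069] T tool [ 0.0069 -0.0237 -0.0005] F tool [-0.265 -0.136  0.281]
t 8.675
q [ 6.8370e-01  1.8560e-01  1.6243e+00 -1.3000e-03  1.3283e+00 -4.8580e-01]
tool_pos [0.4273 0.4136 0.1125]
orientation [ 0.3158  1.5446 -0.3129]
force [-0.6136  1.0033 -0.4485]
wrist_torque [-0.038   0.0132 -0.003 ]
opening 0.0604
[[ 0.003  0.39   0.921]
 [ 0.001  0.921 -0.39 ]
 [-1.     0.002  0.003]]
```

View pics/c4.png

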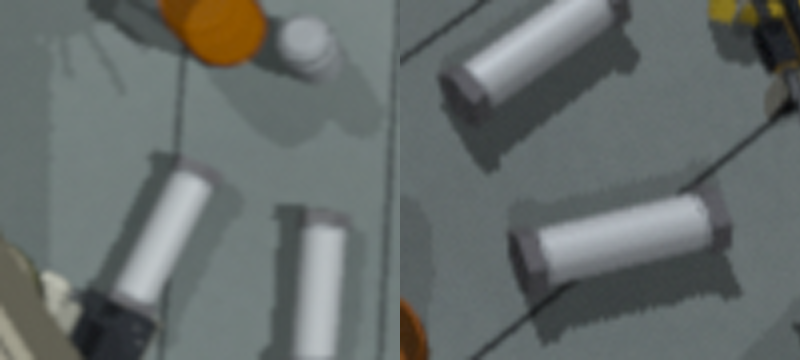

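Run:
```python
from h import *
g=lambda L,o:[((u+.5)/4-.5+o[0],(v+.5)/4-.5+o[1]) for u,v in L]
for n,p in(('top',px2w('top',g([(195,170),(131,297)],(95,140)),.024)),('scene',px2w('scene',g([(142,259),(304,220)],(300,240)),.024))):
    d=p[0]-p[1];print(n,p.mean(0),np.linalg.norm(d),np.degrees(np.arctan2(d[1],d[0])))
s=read_state();plan((.5165,.376,.06),-24.);plan((.5165,.376,.01),-24.)
```

```text
top [0.51902589 0.37459803 0.024     ] 0.1201912811038716 -22.6061105883403
scene [0.51739908 0.37835613 0.024     ] 0.11295435273763538 -22.914183836612683
t 8.68 lin [0.088  0.0002 0.1611] roll 0.034
t 8.68 lin [ 0.1713 -0.      0.1609] roll 0.034
```

Emit:
{"fn": "apply_moves", "kwargs": {
  "series": [
    {"jaw": -0.3,"linear": [0,0,0.08],"roll": 0},
    {"jaw": -0.3,"linear": [0.03,0.001,0.163],"roll": 0},
    {"jaw": -0.3,"linear": [0.088,0.001,0.163],"roll": 0},
    {"jaw": -0.3,"linear": [0.167,0.001,0.163],"roll": 0},
    {"jaw": -0.3,"linear": [0.167,0.001,0.163],"roll": 0},
    {"jaw": 1,"linear": [0.167,0.001,0.163],"roll": 0},
    {"jaw": 1,"linear": [0.167,0.001,0.163],"roll": 0},
    {"jaw": 1,"linear": [0.167,0.001,0.163],"roll": 0},
    {"jaw": 1,"linear": [0.167,0.001,0.163],"roll": 0},
    {"jaw": 1,"linear": [0.167,0.001,0.163],"roll": 0},
    {"jaw": 1,"linear": [0.13,0.001,0.163],"roll": 0},
    {"jaw": 1,"linear": [0.1,0.001,0.163],"roll": 0},
    {"jaw": 1,"linear": [0.1,0.001,0.163],"roll": 0},
    {"jaw": 1,"linear": [0.1,0.001,0.163],"roll": 0}
  ],
  "force": 15
}}

```text
t: 10.42
tool_pos: [0.5177, 0.376, 0.0529]
orientation: [0.316, 1.545, -0.313]
force: [-0.1, -0.6, -1.3]
opening: 0.0359
```

Run:
```python
from h import *
ft(20);st();snap('scene','s5.png',(300,240,440,325),4)
```

```text
t 11.375 open 0.0362 F [-0.005  0.158 -1.645] sd [0.373 0.5   0.52  0.037 0.025 0.037]
T world [-0.0011  0.0227 -0.008 ] T tool [ 0.008   0.0204 -0.0099] F tool [ 1.645  0.139 -0.071]
t 11.425
q [ 5.4850e-01  3.6220e-01  1.5294e+00 -8.0000e-04  1.2463e+00 -6.2100e-01]
tool_pos [0.5178 0.3761 0.0528]
orientation [ 0.3159  1.5446 -0.3129]
force [-0.2477 -0.2045 -2.5185]
wrist_torque [ 0.0317  0.0102 -0.0012]
opening 0.0356
[[ 0.004  0.39   0.921]
 [ 0.001  0.921 -0.39 ]
 [-1.     0.003  0.003]]
```

Emit:
{"fn": "apply_moves", "kwargs": {
  "series": [
    {"jaw": 1,"linear": [0,0,0],"roll": 0},
    {"jaw": 1,"linear": [0,0,0],"roll": 0}
  ],
  "force": 3
}}

```text
t: 11.72
tool_pos: [0.5178, 0.3761, 0.0529]
orientation: [0.316, 1.545, -0.313]
force: [-1.2, 0.6, -0.0]
opening: 0.0357
```

Run:
```python
from h import *
ft(18,'top');snap('scene','s6.png',(300,240,440,325),4)
a=cv2.imread('pics/s5.png');b=cv2.imread('pics/s6.png');cv2.imwrite('pics/c6.png',np.vstack([a[:300],b[:300]]))
```

```text
t 12.575 open 0.0364 F [-1.076  0.407 -0.145] sd [0.665 0.557 0.646 0.036 0.04  0.032]
T world [ 0.002   0.2045 -0.0107] T tool [ 0.011   0.189  -0.0781] F tool [ 0.142 -0.046 -1.15 ]
```

View pics/c6.png

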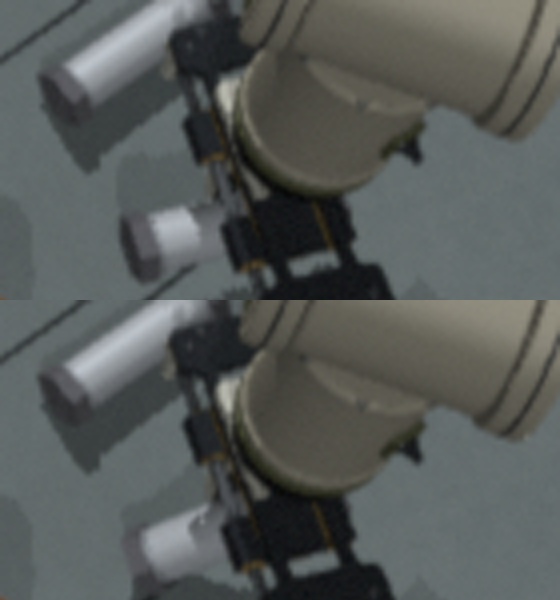

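Emit:
{"fn": "apply_moves", "kwargs": {
  "series": [
    {"jaw": 1,"linear": [0.035,0,0],"roll": 0},
    {"jaw": 1,"linear": [0.071,0,0],"roll": 0},
    {"jaw": 1,"linear": [0.071,0,0],"roll": 0},
    {"jaw": 0,"linear": [0.071,0,0],"roll": 0},
    {"jaw": -0.4,"linear": [0.071,0,0],"roll": 0},
    {"jaw": -0.4,"linear": [0.071,0,0],"roll": 0},
    {"jaw": -0.4,"linear": [0,0,0],"roll": 0},
    {"jaw": -0.4,"linear": [-0.06,0,0],"roll": 0},
    {"jaw": -0.4,"linear": [-0.06,0,0],"roll": 0}
  ]
}}

```text
t: 13.8
tool_pos: [0.5204, 0.3777, 0.0938]
orientation: [0.32, 1.539, -0.308]
force: [-0.0, 0.2, 0.4]
opening: 0.065
```

Run:
```python
from h import *
st()
plan(at('B',-.04,.09),T['B'][2]); plan(at('B',-.04,.01),T['B'][2])
```

```text
t 13.8
q [ 5.4860e-01  3.1930e-01  1.5027e+00 -8.0000e-04  1.3078e+00 -6.2110e-01]
tool_pos [0.5204 0.3777 0.0938]
orientation [ 0.3199  1.5387 -0.3083]
force [-0.0076  0.19    0.4095]
wrist_torque [-0.0017 -0.0124  0.0081]
opening 0.065
[[ 0.01   0.39   0.921]
 [ 0.005  0.921 -0.39 ]
 [-1.     0.009  0.007]]
t 13.8 lin [ 0.0036 -0.269  -0.0471] roll -0.692
t 13.8 lin [ 0.137  -0.2702 -0.0481] roll -0.692
```

Emit:
{"fn": "apply_moves", "kwargs": {
  "series": [
    {"jaw": -0.4,"linear": [0,-0.1,-0.02],"roll": -0.35},
    {"jaw": -0.4,"linear": [0,-0.2,-0.04],"roll": -0.692},
    {"jaw": -0.4,"linear": [0.004,-0.27,-0.047],"roll": -0.692},
    {"jaw": -0.4,"linear": [0.004,-0.27,-0.047],"roll": -0.692},
    {"jaw": -0.4,"linear": [0.07,-0.27,-0.047],"roll": -0.692},
    {"jaw": -0.4,"linear": [0.135,-0.27,-0.047],"roll": -0.692},
    {"jaw": -0.4,"linear": [0.135,-0.27,-0.047],"roll": -0.692},
    {"jaw": 1,"linear": [0.135,-0.27,-0.047],"roll": -0.692},
    {"jaw": 1,"linear": [0.135,-0.27,-0.047],"roll": -0.692},
    {"jaw": 1,"linear": [0.135,-0.27,-0.047],"roll": -0.692},
    {"jaw": 1,"linear": [0.135,-0.27,-0.047],"roll": -0.692},
    {"jaw": 1,"linear": [0.135,-0.27,-0.047],"roll": -0.692},
    {"jaw": 1,"linear": [0.1,-0.27,-0.047],"roll": -0.692},
    {"jaw": 1,"linear": [0.06,-0.27,-0.047],"roll": -0.692},
    {"jaw": 1,"linear": [0.06,-0.27,-0.047],"roll": -0.692},
    {"jaw": 1,"linear": [0.06,-0.27,-0.047],"roll": -0.692},
    {"jaw": 1,"linear": [0.06,-0.27,-0.047],"roll": -0.692},
    {"jaw": 1,"linear": [0.06,-0.27,-0.047],"roll": -0.692}
  ],
  "force": 4
}}

```text
t: 16.05
tool_pos: [0.431, 0.2395, 0.0552]
orientation: [0.034, 1.562, -0.026]
force: [0.0, 0.5, -1.3]
opening: 0.0361
```

Run:
```python
from h import *
ft(6); plan(at('B',-.04,.01),T['B'][2]); plan(at('B',0,.01),T['B'][2])
snap('scene','s7.png',(280,200,440,325),4)
```

```text
t 16.3 open 0.036 F [ 0.041 -0.028 -1.002] sd [0.316 0.63  0.496 0.048 0.018 0.034]
T world [ 0.0554 -0.0336  0.0181] T tool [-0.0178 -0.0313  0.0568] F tool [ 1.002 -0.032  0.033]
t 16.35 lin [ 0.0766  0.0004 -0.0008] roll -0.0
t 16.35 lin [0.0773 0.0004 0.0658] roll -0.0
```

Emit:
{"fn": "apply_moves", "kwargs": {
  "series": [
    {"jaw": 1,"linear": [0.04,0,0],"roll": 0},
    {"jaw": 1,"linear": [0.076,0,0],"roll": 0},
    {"jaw": 1,"linear": [0.076,0,0],"roll": 0},
    {"jaw": -0.3,"linear": [0.076,0,0],"roll": 0},
    {"jaw": -0.3,"linear": [0.076,0,0],"roll": 0},
    {"jaw": -0.3,"linear": [0.074,0,0.03],"roll": 0},
    {"jaw": -0.3,"linear": [0.076,0,0.066],"roll": 0},
    {"jaw": -0.3,"linear": [0.076,0,0.066],"roll": 0},
    {"jaw": 1,"linear": [0.076,0,0.066],"roll": 0},
    {"jaw": 1,"linear": [0.076,0,0.066],"roll": 0},
    {"jaw": 1,"linear": [0.076,0,0.066],"roll": 0},
    {"jaw": 1,"linear": [0.076,0,0.066],"roll": 0},
    {"jaw": 1,"linear": [0.04,0,0.066],"roll": 0},
    {"jaw": 1,"linear": [0.008,0,0.066],"roll": 0},
    {"jaw": 1,"linear": [0.008,0,0.066],"roll": 0},
    {"jaw": 1,"linear": [0.008,0,0.066],"roll": 0}
  ],
  "force": 15
}}

```text
t: 18.4
tool_pos: [0.4709, 0.2381, 0.0513]
orientation: [0.034, 1.561, -0.026]
force: [-0.5, 0.5, -2.1]
opening: 0.036
```

Run:
```python
from h import *
ft(20);snap('scene','s8.png',(280,200,440,325),4);st()
```

```text
t 19.35 open 0.0358 F [-0.03   0.017 -1.573] sd [0.515 0.418 0.419 0.033 0.018 0.027]
T world [-0.0002  0.0035  0.0084] T tool [-0.0084  0.0035 -0.0002] F tool [ 1.572  0.007 -0.046]
t 19.45
q [ 3.7000e-01  7.3700e-02  1.8663e+00  1.3000e-03  1.1902e+00 -1.1626e+00]
tool_pos [0.4711 0.2382 0.0516]
orientation [ 0.0346  1.5605 -0.026 ]
force [-0.9044 -0.3596 -1.3869]
wrist_torque [-0.0214 -0.0093  0.0307]
opening 0.0357
[[ 0.01   0.039  0.999]
 [ 0.005  0.999 -0.039]
 [-1.     0.006  0.01 ]]
```

Emit:
{"fn": "apply_moves", "kwargs": {
  "series": [
    {"jaw": 1,"linear": [0,0,0],"roll": 0},
    {"jaw": 1,"linear": [0,0,0],"roll": 0}
  ],
  "force": 3
}}

```text
t: 19.7
tool_pos: [0.4711, 0.2382, 0.0516]
orientation: [0.035, 1.561, -0.026]
force: [-0.2, -0.5, -2.1]
opening: 0.0357
```

Run:
```python
from h import *
ft(15,'top');snap('scene','s9.png',(280,200,440,325),4)
L=[cv2.resize(cv2.imread(f'pics/s{i}.png'),None,fx=.5,fy=.6) for i in(7,8,9)]
a=cv2.imread('pics/s7.png')[:300];b=cv2.imread('pics/s9.png')[:300];cv2.imwrite('pics/c9.png',np.vstack([a,b]))
```

```text
t 20.4 open 0.0361 F [-0.091 -0.146 -1.759] sd [0.549 0.417 0.536 0.028 0.027 0.039]
T world [ 0.0076  0.015  -0.003 ] T tool [0.0031 0.0153 0.0069] F tool [ 1.757 -0.159 -0.103]
```

View pics/c9.png

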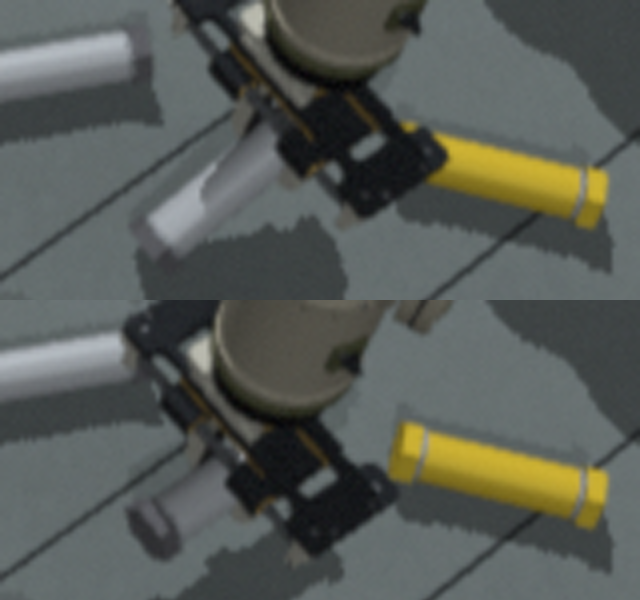

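Emit:
{"fn": "apply_moves", "kwargs": {
  "series": [
    {"jaw": 1,"linear": [0.035,0,0],"roll": 0},
    {"jaw": 1,"linear": [0.069,0,0],"roll": 0},
    {"jaw": 1,"linear": [0.069,0,0],"roll": 0},
    {"jaw": -0.4,"linear": [0.069,0,0],"roll": 0},
    {"jaw": -0.4,"linear": [0.069,0,0],"roll": 0},
    {"jaw": -0.4,"linear": [0.069,0,0],"roll": 0},
    {"jaw": -0.4,"linear": [0,0,0],"roll": 0},
    {"jaw": -0.4,"linear": [-0.07,0,0],"roll": 0},
    {"jaw": -0.4,"linear": [-0.07,0,0],"roll": 0}
  ]
}}

```text
t: 21.62
tool_pos: [0.4738, 0.2392, 0.0984]
orientation: [0.037, 1.553, -0.024]
force: [-0.2, 0.5, -0.1]
opening: 0.0647
```

Run:
```python
from h import *
plan(at('C',-.04,.09),T['C'][2]); plan(at('C',-.04,.01),T['C'][2])
```

```text
t 21.62 lin [ 0.0118 -0.2233 -0.0133] roll 0.746
t 21.62 lin [ 0.1451 -0.2245 -0.0156] roll 0.746
```

Emit:
{"fn": "apply_moves", "kwargs": {
  "series": [
    {"jaw": -0.4,"linear": [0,-0.1,-0.01],"roll": 0.35},
    {"jaw": -0.4,"linear": [0.01,-0.2,-0.015],"roll": 0.746},
    {"jaw": -0.4,"linear": [0.012,-0.224,-0.015],"roll": 0.746},
    {"jaw": -0.4,"linear": [0.012,-0.224,-0.015],"roll": 0.746},
    {"jaw": -0.4,"linear": [0.07,-0.224,-0.015],"roll": 0.746},
    {"jaw": -0.4,"linear": [0.144,-0.224,-0.015],"roll": 0.746},
    {"jaw": -0.4,"linear": [0.144,-0.224,-0.015],"roll": 0.746},
    {"jaw": 1,"linear": [0.144,-0.224,-0.015],"roll": 0.746},
    {"jaw": 1,"linear": [0.144,-0.224,-0.015],"roll": 0.746},
    {"jaw": 1,"linear": [0.144,-0.224,-0.015],"roll": 0.746},
    {"jaw": 1,"linear": [0.144,-0.224,-0.015],"roll": 0.746},
    {"jaw": 1,"linear": [0.144,-0.224,-0.015],"roll": 0.746},
    {"jaw": 1,"linear": [0.1,-0.224,-0.015],"roll": 0.746},
    {"jaw": 1,"linear": [0.07,-0.224,-0.015],"roll": 0.746},
    {"jaw": 1,"linear": [0.07,-0.224,-0.015],"roll": 0.746},
    {"jaw": 1,"linear": [0.07,-0.224,-0.015],"roll": 0.746},
    {"jaw": 1,"linear": [0.07,-0.224,-0.015],"roll": 0.746},
    {"jaw": 1,"linear": [0.07,-0.224,-0.015],"roll": 0.746}
  ],
  "force": 4
}}

```text
t: 23.88
tool_pos: [0.4599, 0.1055, 0.0543]
orientation: [0.345, 1.53, -0.327]
force: [0.3, 1.3, -1.7]
opening: 0.0362
```

Run:
```python
from h import *
ft(6); plan(at('C',-.04,.01),T['C'][2]); plan(at('C',0,.01),T['C'][2])
snap('scene','s10.png',(240,170,440,290),3)
```

```text
t 24.125 open 0.0358 F [-0.037  0.21  -1.4  ] sd [0.699 0.569 0.36  0.041 0.042 0.039]
T world [ 0.0545 -0.0237  0.041 ] T tool [-0.0402  0.0017  0.0599] F tool [ 1.401  0.155 -0.139]
t 24.18 lin [ 0.0748 -0.0004 -0.0002] roll 0.0
t 24.18 lin [ 0.0756 -0.0004  0.0665] roll 0.0
```

Emit:
{"fn": "apply_moves", "kwargs": {
  "series": [
    {"jaw": 1,"linear": [0.04,0,0],"roll": 0},
    {"jaw": 1,"linear": [0.075,0,0],"roll": 0},
    {"jaw": 1,"linear": [0.075,0,0],"roll": 0},
    {"jaw": -0.3,"linear": [0.075,0,0],"roll": 0},
    {"jaw": -0.3,"linear": [0.075,0,0],"roll": 0},
    {"jaw": -0.3,"linear": [0.073,0,0.03],"roll": 0},
    {"jaw": -0.3,"linear": [0.075,0,0.066],"roll": 0},
    {"jaw": -0.3,"linear": [0.075,0,0.066],"roll": 0},
    {"jaw": 1,"linear": [0.075,0,0.066],"roll": 0},
    {"jaw": 1,"linear": [0.075,0,0.066],"roll": 0},
    {"jaw": 1,"linear": [0.075,0,0.066],"roll": 0},
    {"jaw": 1,"linear": [0.075,0,0.066],"roll": 0},
    {"jaw": 1,"linear": [0.04,0,0.066],"roll": 0},
    {"jaw": 1,"linear": [0.008,0,0.066],"roll": 0},
    {"jaw": 1,"linear": [0.008,0,0.066],"roll": 0},
    {"jaw": 1,"linear": [0.008,0,0.066],"roll": 0}
  ],
  "force": 3
}}

```text
t: 26.22
tool_pos: [0.4958, 0.089, 0.0498]
orientation: [0.345, 1.53, -0.327]
force: [0.1, 1.3, -2.0]
opening: 0.036
```

Run:
```python
from h import *
ft(15,'top');snap('scene','s11.png',(240,170,440,290),3)
a=cv2.imread('pics/s10.png')[:300];b=cv2.imread('pics/s11.png')[:300];cv2.imwrite('pics/c11.png',np.vstack([a,b]))
```

```text
t 26.925 open 0.0364 F [-0.006  0.298 -1.939] sd [0.454 0.651 0.509 0.036 0.029 0.03 ]
T world [-0.0162  0.0122 -0.0005] T tool [ 0.0003  0.0044 -0.0198] F tool [ 1.94   0.24  -0.155]
```

View pics/c11.png

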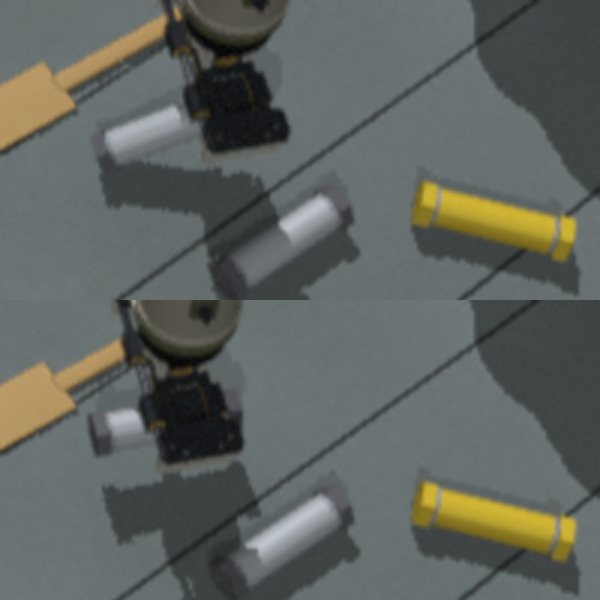

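Emit:
{"fn": "apply_moves", "kwargs": {
  "series": [
    {"jaw": 1,"linear": [0.035,0,0],"roll": 0},
    {"jaw": 1,"linear": [0.066,0,0],"roll": 0},
    {"jaw": 1,"linear": [0.066,0,0],"roll": 0},
    {"jaw": -0.4,"linear": [0.066,0,0],"roll": 0},
    {"jaw": -0.4,"linear": [0.066,0,0],"roll": 0},
    {"jaw": -0.4,"linear": [0.066,0,0],"roll": 0},
    {"jaw": -0.4,"linear": [0,0,0],"roll": 0},
    {"jaw": -0.4,"linear": [-0.08,0,0],"roll": 0},
    {"jaw": -0.4,"linear": [-0.08,0,0],"roll": 0}
  ]
}}

```text
t: 28.15
tool_pos: [0.4992, 0.0889, 0.1038]
orientation: [0.347, 1.52, -0.324]
force: [-0.5, -0.4, 0.1]
opening: 0.0652
```

Run:
```python
from h import *
st()
plan((.518,.376,.1),-23); plan((.518,.376,.011),-23)
snap('top','t12.png',(95,140,335,240),3.2)
```

```text
t 28.15
q [ 0.07   -0.064   1.9016  0.0071  1.2769 -1.0735]
tool_pos [0.4992 0.0889 0.1038]
orientation [ 0.3467  1.5203 -0.3244]
force [-0.4705 -0.4491  0.1308]
wrist_torque [0.01   0.0362 0.044 ]
opening 0.0652
[[ 0.027  0.416  0.909]
 [ 0.009  0.909 -0.416]
 [-1.     0.019  0.02 ]]
t 28.15 lin [ 0.0114  0.448  -0.1708] roll -0.053
t 28.15 lin [ 0.1596  0.4452 -0.1739] roll -0.053
```

View pics/t12.png

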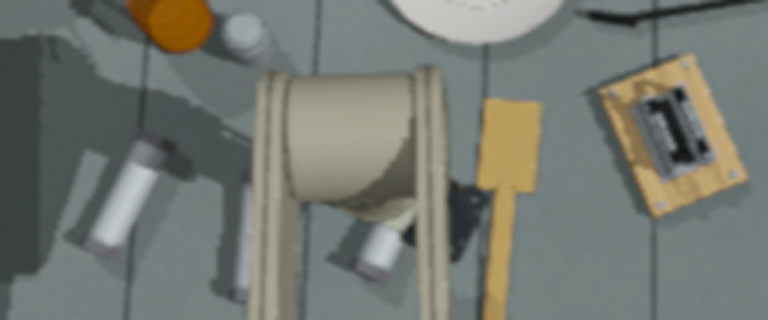

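Run:
```python
from h import *
im=cv2.imread('pics/t12.png'); g=cv2.cvtColor(im,cv2.COLOR_BGR2GRAY)[130:270,60:190]
m=(g>150).astype(np.uint8); n,l,s,c=cv2.connectedComponentsWithStats(m); i=1+s[1:,4].argmax()
ys,xs=np.nonzero(l==i); r=cv2.minAreaRect(np.c_[xs,ys].astype(np.float32)); b=cv2.boxPoints(r)+[60,130]; print(r,s[i])
f=lambda L:[((u+.5)/3.2-.5+95,(v+.5)/3.2-.5+140) for u,v in L]
p=px2w('top',f([b.mean(0)]),.024);print(p); q=px2w('top',f(b),.024); print(q.round(4),[np.linalg.norm(q[k]-q[k-1]).round(4) for k in range(4)])
```

```text
((64.3447036743164, 74.61339569091797), (28.29253578186035, 85.96688079833984), 27.299570083618164) [  35   33   61   82 2321]
[[0.49920928 0.37963211 0.024     ]]
[[0.4645 0.4111 0.024 ]
 [0.5476 0.3756 0.024 ]
 [0.5343 0.3479 0.024 ]
 [0.4514 0.3836 0.024 ]] [np.float64(0.0305), np.float64(0.0904), np.float64(0.0308), np.float64(0.0903)]
```

Run:
```python
from h import *
plan((.510,.3755,.1),-23); plan((.510,.3755,.011),-23)
```

```text
t 28.2 lin [ 0.0066  0.4431 -0.1801] roll -0.053
t 28.2 lin [ 0.1549  0.4405 -0.1827] roll -0.053
```

Emit:
{"fn": "apply_moves", "kwargs": {
  "series": [
    {"jaw": -0.4,"linear": [0.006,0.1,-0.045],"roll": -0.053},
    {"jaw": -0.4,"linear": [0.006,0.2,-0.09],"roll": -0.053},
    {"jaw": -0.4,"linear": [0.006,0.3,-0.135],"roll": -0.053},
    {"jaw": -0.4,"linear": [0.006,0.4,-0.16],"roll": -0.053},
    {"jaw": -0.4,"linear": [0.006,0.442,-0.181],"roll": -0.053},
    {"jaw": -0.4,"linear": [0.006,0.442,-0.181],"roll": -0.053},
    {"jaw": -0.4,"linear": [0.006,0.442,-0.181],"roll": -0.053},
    {"jaw": -0.4,"linear": [0.08,0.441,-0.182],"roll": -0.053},
    {"jaw": -0.4,"linear": [0.155,0.441,-0.182],"roll": -0.053},
    {"jaw": -0.4,"linear": [0.155,0.441,-0.182],"roll": -0.053},
    {"jaw": 1,"linear": [0.155,0.441,-0.182],"roll": -0.053},
    {"jaw": 1,"linear": [0.155,0.441,-0.182],"roll": -0.053},
    {"jaw": 1,"linear": [0.155,0.441,-0.182],"roll": -0.053},
    {"jaw": 1,"linear": [0.155,0.441,-0.182],"roll": -0.053},
    {"jaw": 1,"linear": [0.155,0.441,-0.182],"roll": -0.053},
    {"jaw": 1,"linear": [0.08,0.441,-0.182],"roll": -0.053},
    {"jaw": 1,"linear": [-0.02,0.441,-0.182],"roll": -0.053},
    {"jaw": 1,"linear": [-0.06,0.441,-0.182],"roll": -0.053},
    {"jaw": 1,"linear": [-0.06,0.441,-0.182],"roll": -0.053}
  ],
  "force": 20
}}

```text
t: 30.58
tool_pos: [0.509, 0.3756, 0.1429]
orientation: [0.327, 1.523, -0.301]
force: [0.2, 0.3, -2.5]
opening: 0.036
```

Run:
```python
from h import *
ft(10);st()
f=lambda L:[((u+.5)/3.2-.5+95,(v+.5)/3.2-.5+140) for u,v in L]
p=px2w('top',f([(597,90),(692,54),(749,181),(655,217)]),.02);print('batten',p.mean(0),p.round(4))
for i in range(4):
    d=p[i]-p[i-1]; print(np.linalg.norm(d).round(4),np.degrees(np.arctan2(d[1],d[0])).round(1))
p=px2w('top',f([(634,102),(684,85),(716,158),(667,178)]),.055);print('jaws',p.mean(0),p.round(4))
plan((.59,-.2055,.17),24)
plan((.59,-.2055,.13),24)
```

```text
t 31.025 open 0.0356 F [-0.094  0.014 -2.284] sd [0.544 0.497 0.483 0.027 0.034 0.03 ]
T world [0.0033 0.0699 0.0025] T tool [-0.0019  0.0657 -0.0242] F tool [ 2.281 -0.059 -0.13 ]
t 31.075
q [ 0.5574  0.2371  1.515  -0.0051  1.3668 -0.6109]
tool_pos [0.5073 0.3743 0.1391]
orientation [ 0.3235  1.5278 -0.3046]
force [ 0.6093  0.6378 -2.2949]
wrist_torque [-0.0209  0.0819  0.0045]
opening 0.0358
[[ 0.022  0.391  0.92 ]
 [ 0.008  0.92  -0.391]
 [-1.     0.016  0.017]]
batten [ 0.59128828 -0.20484411  0.02      ] [[ 0.6389 -0.1218  0.02  ]
 [ 0.6822 -0.2252  0.02  ]
 [ 0.5429 -0.2867  0.02  ]
 [ 0.5012 -0.1857  0.02  ]]
0.1519 24.9
0.1121 -67.3
0.1523 -156.2
0.1093 112.4
jaws [ 0.58879999 -0.20242799  0.055     ] [[ 0.6185 -0.1586  0.055 ]
 [ 0.6385 -0.2116  0.055 ]
 [ 0.5605 -0.2455  0.055 ]
 [ 0.5378 -0.194   0.055 ]]
t 31.07 lin [-0.0559 -0.8348  0.5055] roll -1.566
t 31.07 lin [ 0.0107 -0.8358  0.5043] roll -1.566
```

Emit:
{"fn": "apply_moves", "kwargs": {
  "series": [
    {"jaw": 1,"linear": [-0.03,-0.1,0.06],"roll": -0.2},
    {"jaw": 1,"linear": [-0.056,-0.2,0.12],"roll": -0.4},
    {"jaw": 1,"linear": [-0.056,-0.3,0.18],"roll": -0.6},
    {"jaw": 1,"linear": [-0.056,-0.4,0.24],"roll": -0.8},
    {"jaw": 1,"linear": [-0.056,-0.5,0.3],"roll": -1},
    {"jaw": 1,"linear": [-0.056,-0.6,0.36],"roll": -1},
    {"jaw": 1,"linear": [-0.056,-0.7,0.42],"roll": -1},
    {"jaw": 1,"linear": [-0.056,-0.8,0.48],"roll": -1},
    {"jaw": 1,"linear": [-0.056,-0.835,0.505],"roll": -1},
    {"jaw": 1,"linear": [-0.056,-0.835,0.505],"roll": -1},
    {"jaw": 1,"linear": [-0.056,-0.835,0.505],"roll": -1}
  ]
}}

```text
t: 32.45
tool_pos: [0.5895, -0.2072, 0.1696]
orientation: [-0.088, 1.547, 0.099]
force: [-0.4, 1.3, -1.5]
opening: 0.0357
```

Run:
```python
from h import *
st();plan((.59,-.2045,.12),24)
```

```text
t 32.45
q [-0.4298  0.2054  1.4947  0.0163  1.4253 -2.1222]
tool_pos [ 0.5895 -0.2072  0.1696]
orientation [-0.0882  1.5469  0.0987]
force [-0.3526  1.3008 -1.5413]
wrist_torque [ 0.1137  0.0275 -0.011 ]
opening 0.0357
[[ 0.021 -0.119  0.993]
 [ 0.008  0.993  0.119]
 [-1.     0.005  0.022]]
t 32.45 lin [ 0.0827  0.0039 -0.0005] roll -0.572
```

Emit:
{"fn": "apply_moves", "kwargs": {
  "series": [
    {"jaw": 1,"linear": [0.03,0.004,0],"roll": -0.3},
    {"jaw": 1,"linear": [0.07,0.004,0],"roll": -0.572},
    {"jaw": 1,"linear": [0.083,0.004,0],"roll": -0.572},
    {"jaw": 1,"linear": [0.083,0.004,0],"roll": -0.572}
  ]
}}

```text
t: 32.95
tool_pos: [0.59, -0.2031, 0.1195]
orientation: [-0.323, 1.524, 0.329]
force: [0.7, 1.2, -1.1]
opening: 0.0359
```

Run:
```python
from h import *
snap('scene','s13.png',(165,125,265,200),8);s=st();plan((.59,-.2045,.07),24)
p=np.array(s['tool_pos']);print((w2px('scene',[p,[.59,-.205,.029]])-[165,125])*8)
```

```text
t 33.0
q [-0.424   0.242   1.5446  0.0167  1.3385 -2.4157]
tool_pos [ 0.5906 -0.2036  0.1204]
orientation [-0.3236  1.5229  0.3288]
force [ 0.5518 -0.2809 -1.1517]
wrist_torque [ 0.0368  0.0136 -0.0001]
opening 0.036
[[ 0.022 -0.405  0.914]
 [ 0.008  0.914  0.405]
 [-1.    -0.001  0.023]]
t 33.0 lin [ 0.084  -0.0008 -0.0034] roll -0.003
[[340.03194659 160.88265548]
 [358.35733957 295.76637267]]
```

View pics/s13.png

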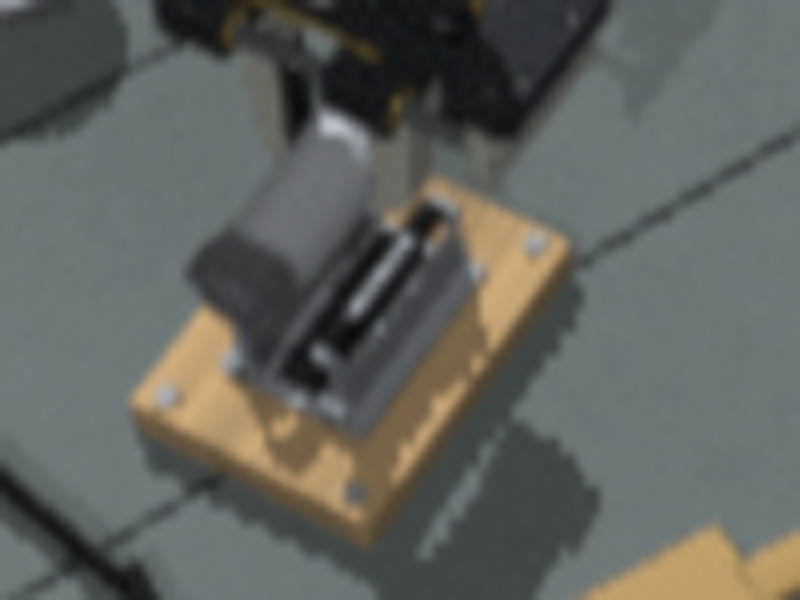

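Run:
```python
from h import *
d=np.array([np.cos(np.radians(24)),np.sin(np.radians(24)),0]);c=np.array([.5906,-.2036,.130])
P=lambda q:((w2px('scene',q)-[165,125])*8+3.5).round(0).tolist()
n=np.array([-d[1],d[0],0])
for off in(0,.012):print('cap top inner/outer',P([c+d*(.057+off)+[0,0,.019],c+d*(.07+off)+[0,0,.02],c+d*(.07+off)-[0,0,.02],c+d*(.07+off)+n*.02,c+d*(.07+off)-n*.02]))
for h in((.59,-.205),(.5925,-.205)):
  h=np.array([*h,.0]);print('batten',P([h+d*a*.075+n*b*.055+[0,0,.02] for a,b in((1,-1),(1,1),(-1,1),(-1,-1))]), 'jaw top ends',P([h+d*a*.042+n*b*.0155+[0,0,.06] for a,b in((1,-1),(1,1),(-1,1),(-1,-1))]))
g=lambda L:[((u+.5)/8-.5+165,(v+.5)/8-.5+125) for u,v in L]
p=px2w('scene',g([(130,402),(370,528),(577,246),(433,180)]),.02);print(p.round(4))
p2=px2w('scene',g([(167,396),(355,492),(536,242)]),.021);print('screws',p2.round(4))
```

```text
cap top inner/outer [[249.0, 232.0], [228.0, 257.0], [240.0, 320.0], [282.0, 312.0], [187.0, 265.0]]
cap top inner/outer [[230.0, 256.0], [209.0, 282.0], [222.0, 344.0], [263.0, 337.0], [168.0, 290.0]]
batten [[138.0, 394.0], [380.0, 518.0], [583.0, 233.0], [348.0, 120.0]] jaw top ends [[261.0, 317.0], [330.0, 352.0], [449.0, 193.0], [380.0, 159.0]]
batten [[132.0, 397.0], [374.0, 521.0], [578.0, 236.0], [343.0, 123.0]] jaw top ends [[255.0, 321.0], [324.0, 356.0], [443.0, 196.0], [375.0, 163.0]]
[[ 0.6853 -0.2232  0.02  ]
 [ 0.6416 -0.1227  0.02  ]
 [ 0.5047 -0.1815  0.02  ]
 [ 0.5329 -0.2412  0.02  ]]
screws [[ 0.6726 -0.2166  0.021 ]
 [ 0.6378 -0.1386  0.021 ]
 [ 0.5171 -0.192   0.021 ]]
```

Emit:
{"fn": "apply_moves", "kwargs": {
  "series": [
    {"jaw": 1,"linear": [0.03,-0.0028,0.004],"roll": 0},
    {"jaw": 1,"linear": [0.06,-0.0028,0.004],"roll": 0},
    {"jaw": 1,"linear": [0.075,-0.0028,0.004],"roll": 0},
    {"jaw": 1,"linear": [0.084,-0.0028,0.004],"roll": 0},
    {"jaw": 1,"linear": [0.084,-0.0028,0.004],"roll": 0}
  ]
}}

```text
t: 33.62
tool_pos: [0.5945, -0.2048, 0.0704]
orientation: [-0.324, 1.523, 0.327]
force: [-2.3, -5.5, 1.5]
opening: 0.0355
```

Run:
```python
from h import *
ft(6);st();plan((.5935,-.2042,.068),24)
```

```text
t 33.875 open 0.0354 F [-1.575 -4.273  1.913] sd [0.424 0.691 0.694 0.052 0.069 0.026]
T world [-0.6945  0.3754  0.0219] T tool [-0.0349  0.6244 -0.4823] F tool [-1.979 -3.274 -3.125]
t 33.925
q [-0.4218  0.3006  1.5705  0.0167  1.2528 -2.4148]
tool_pos [ 0.5949 -0.2043  0.0707]
orientation [-0.3242  1.5222  0.3279]
force [-2.0219 -5.4553  2.6961]
wrist_torque [-0.8051  0.4207  0.0505]
opening 0.0359
[[ 0.023 -0.405  0.914]
 [ 0.007  0.914  0.405]
 [-1.    -0.003  0.024]]
t 33.92 lin [ 0.0045  0.0011 -0.0022] roll -0.003
```

Emit:
{"fn": "apply_moves", "kwargs": {
  "series": [
    {"jaw": 0.1,"linear": [0,0,0],"roll": 0},
    {"jaw": -0.1,"linear": [0,0,0],"roll": 0},
    {"jaw": -0.3,"linear": [0,0,0],"roll": 0},
    {"jaw": -0.3,"linear": [0,0,0],"roll": 0},
    {"jaw": -0.3,"linear": [-0.05,0,0],"roll": 0},
    {"jaw": -0.3,"linear": [-0.12,0,0],"roll": 0},
    {"jaw": -0.3,"linear": [-0.15,0,0],"roll": 0},
    {"jaw": -0.3,"linear": [-0.15,0,-0.15],"roll": 0},
    {"jaw": -0.3,"linear": [-0.15,0,-0.2],"roll": 0},
    {"jaw": 1,"linear": [-0.15,0,-0.2],"roll": 0},
    {"jaw": 1,"linear": [-0.15,0,-0.2],"roll": 0}
  ]
}}

```text
t: 35.3
tool_pos: [0.4833, -0.2535, 0.1577]
orientation: [-0.323, 1.522, 0.327]
force: [-0.3, -0.7, -0.4]
opening: 0.0447
```

Run:
```python
from h import *
ft(4);st()
snap('scene','s14.png',(165,125,265,200),5);snap('top','t14.png',(270,145,340,220),5)
a=cv2.imread('pics/s14.png');b=cv2.imread('pics/t14.png');cv2.imwrite('pics/c14.png',np.hstack([a[:375,:430],b[:375]]))
```

```text
t 35.45 open 0.0329 F [-0.09  -0.338  0.139] sd [0.252 0.55  0.384 0.023 0.013 0.033]
T world [0.0478 0.0157 0.0077] T tool [-0.0065 -0.005   0.0502] F tool [-0.144 -0.273 -0.216]
t 35.5
q [-0.5886  0.0049  1.7315  0.0191  1.3903 -2.581 ]
tool_pos [ 0.4841 -0.253   0.1579]
orientation [-0.3251  1.5218  0.3289]
force [ 0.1426 -0.1849  0.4602]
wrist_torque [ 0.0758 -0.0487 -0.023 ]
opening 0.0287
[[ 0.023 -0.406  0.914]
 [ 0.007  0.914  0.406]
 [-1.    -0.003  0.024]]
```

```bash
cat > det.py <<'E'
from h import *
def det(fn,cam,o,sc,z):
    im=cv2.imread('pics/'+fn); h=cv2.cvtColor(im,cv2.COLOR_BGR2HSV)
    m=((h[...,1]<40)&(h[...,2]>140)).astype(np.uint8); m=cv2.morphologyEx(m,cv2.MORPH_OPEN,np.ones((7,7)))
    n,l,s,c=cv2.connectedComponentsWithStats(m)
    for i in range(1,n):
        if s[i,4]<300: continue
        ys,xs=np.nonzero(l==i); b=cv2.boxPoints(cv2.minAreaRect(np.c_[xs,ys].astype(np.float32)))
        q=px2w(cam,[((u+.5)/sc-.5+o[0],(v+.5)/sc-.5+o[1]) for u,v in b],z)
        e=[q[k]-q[k-1] for k in range(2)]; L=[np.linalg.norm(v) for v in e]; d=e[int(np.argmax(L))]
        print(fn,s[i],'c',q.mean(0).round(4),'L',np.round(L,4),'ang',np.degrees(np.arctan2(d[1],d[0])).round(1))
E
python3 - <<'E'
from det import *
det('t14.png','top',(270,145),5,.082);det('s14.png','scene',(165,125),5,.082)
E
```

```text
t14.png [ 145   77  101  163 7332] c [ 0.5981 -0.2075  0.082 ] L [0.116  0.0307] ang 24.1
t14.png [ 173  114  177  261 5383] c [ 0.5395 -0.2567  0.082 ] L [0.0126 0.2122] ang -33.4
t14.png [ 203  155  147  220 4577] c [ 0.5254 -0.2671  0.082 ] L [0.0134 0.1775] ang -32.9
s14.png [ 144   63  125  140 6065] c [ 0.5926 -0.2124  0.082 ] L [0.0248 0.1171] ang -155.6
```

Run:
```python
from h import *
plan((.5952,-.2063,.115),24);plan((.5952,-.2063,.068),24)
```

```text
t 35.6 lin [ 0.0761 -0.0039  0.1995] roll -0.001
t 35.6 lin [ 0.1544 -0.0037  0.1976] roll -0.001
```

Emit:
{"fn": "apply_moves", "kwargs": {
  "series": [
    {"jaw": 1,"linear": [0,-0.002,0.1],"roll": 0},
    {"jaw": 1,"linear": [0,-0.004,0.198],"roll": 0},
    {"jaw": 1,"linear": [0,-0.004,0.198],"roll": 0},
    {"jaw": 1,"linear": [0.075,-0.004,0.198],"roll": 0},
    {"jaw": 1,"linear": [0.09,-0.004,0.198],"roll": 0},
    {"jaw": 1,"linear": [0.1,-0.004,0.198],"roll": 0},
    {"jaw": 1,"linear": [0.11,-0.004,0.198],"roll": 0}
  ]
}}

```text
t: 36.48
tool_pos: [0.5956, -0.2073, 0.0962]
orientation: [-0.326, 1.52, 0.327]
force: [-0.6, -0.0, 4.2]
opening: 0.0005
```

Run:
```python
from h import *
ft(4);st();plan((.5952,-.2063,.068),24)
```

```text
t 36.625 open 0.0008 F [-0.237  0.101  3.046] sd [0.365 0.158 0.7   0.038 0.111 0.019]
T world [-0.0323  0.1273  0.0014] T tool [-0.0014  0.1295  0.0221] F tool [-3.05   0.176 -0.099]
t 36.675
q [-0.4256  0.2764  1.5504  0.0166  1.2952 -2.4187]
tool_pos [ 0.5955 -0.2071  0.0961]
orientation [-0.3257  1.5206  0.3277]
force [-0.0748 -0.4013  2.456 ]
wrist_torque [-0.0207  0.1172  0.0501]
opening 0.0005
[[ 0.024 -0.406  0.914]
 [ 0.006  0.914  0.406]
 [-1.    -0.004  0.025]]
t 36.67 lin [ 0.0468  0.0016 -0.0011] roll -0.002
```

Contact is at z = 0.096, which is the tube top expected at the mouth. Next I press it down.

Emit:
{"fn": "apply_moves", "kwargs": {
  "series": [
    {"jaw": 1,"linear": [0.01,0.001,0],"roll": 0},
    {"jaw": 1,"linear": [0.02,0.001,0],"roll": 0},
    {"jaw": 1,"linear": [0.03,0.001,0],"roll": 0},
    {"jaw": 1,"linear": [0.04,0.001,0],"roll": 0},
    {"jaw": 1,"linear": [0.048,0.001,0],"roll": 0},
    {"jaw": 1,"linear": [0.053,0.001,0],"roll": 0},
    {"jaw": 1,"linear": [0.053,0.001,0],"roll": 0}
  ]
}}

```text
t: 37.55
tool_pos: [0.5963, -0.2067, 0.0656]
orientation: [-0.327, 1.52, 0.327]
force: [-4.8, -0.6, 10.3]
opening: 0.0004
```

Run:
```python
from h import *
ft(4);st()
```

```text
t 37.7 open 0.0005 F [-5.327 -0.238 10.329] sd [0.379 0.409 0.214 0.024 0.011 0.021]
T world [0.0729 1.0123 0.0321] T tool [-0.0245  0.8953  0.4784] F tool [-10.46    1.895  -4.704]
t 37.75
q [-0.4241  0.3092  1.5703  0.0163  1.2418 -2.4182]
tool_pos [ 0.5963 -0.2067  0.0656]
orientation [-0.3265  1.5201  0.3271]
force [-5.4098 -0.6397 10.2002]
wrist_torque [0.0348 0.9998 0.0664]
opening 0.0004
[[ 0.025 -0.406  0.914]
 [ 0.006  0.914  0.406]
 [-1.    -0.005  0.025]]
```

Emit:
{"fn": "apply_moves", "kwargs": {
  "series": [
    {"jaw": 1,"linear": [-0.03,0,0],"roll": 0},
    {"jaw": 1,"linear": [-0.1,0,0],"roll": 0},
    {"jaw": 1,"linear": [-0.16,0,-0.05],"roll": 0},
    {"jaw": 1,"linear": [-0.16,0,-0.15],"roll": 0},
    {"jaw": 1,"linear": [-0.16,0,-0.2],"roll": 0},
    {"jaw": 1,"linear": [-0.16,0,-0.2],"roll": 0}
  ]
}}

```text
t: 38.5
tool_pos: [0.4832, -0.2569, 0.1596]
orientation: [-0.325, 1.52, 0.325]
force: [0.5, -0.3, -0.0]
opening: 0.0004
```

Run:
```python
from det import *
snap('scene','s15.png',(165,125,265,200),5);snap('top','t15.png',(270,145,340,220),5)
for z in(.045,.061,.092):
    print(z);det('t15.png','top',(270,145),5,z);det('s15.png','scene',(165,125),5,z)
snap('scene','s16.png',(240,170,440,330),3);snap('top','t16.png',(95,140,245,250),4)
det('s16.png','scene',(240,170),3,.024);det('t16.png','top',(95,140),4,.024);st()
```

```text
0.045
t15.png [ 138   88   99  160 7003] c [ 0.6001 -0.2095  0.045 ] L [0.1171 0.046 ] ang 16.8
t15.png [ 179  127  171  248 5108] c [ 0.5415 -0.2652  0.045 ] L [0.013  0.2081] ang -33.6
t15.png [ 209  168  141  207 4490] c [ 0.5271 -0.2758  0.045 ] L [0.0147 0.1724] ang -33.4
s15.png [ 151   92  122  141 5681] c [ 0.5905 -0.2148  0.045 ] L [0.0246 0.1186] ang -155.6
0.061
t15.png [ 138   88   99  160 7003] c [ 0.5966 -0.2073  0.061 ] L [0.1157 0.0455] ang 16.8
t15.png [ 179  127  171  248 5108] c [ 0.5387 -0.2624  0.061 ] L [0.0129 0.2057] ang -33.6
t15.png [ 209  168  141  207 4490] c [ 0.5244 -0.2728  0.061 ] L [0.0145 0.1704] ang -33.4
s15.png [ 151   92  122  141 5681] c [ 0.5954 -0.2051  0.061 ] L [0.0243 0.1169] ang -155.6
0.092
t15.png [ 138   88   99  160 7003] c [ 0.5899 -0.2031  0.092 ] L [0.1131 0.0444] ang 16.8
t15.png [ 179  127  171  248 5108] c [ 0.5333 -0.2569  0.092 ] L [0.0126 0.201 ] ang -33.6
t15.png [ 209  168  141  207 4490] c [ 0.5193 -0.2671  0.092 ] L [0.0142 0.1666] ang -33.4
s15.png [ 151   92  122  141 5681] c [ 0.6049 -0.1861  0.092 ] L [0.0236 0.1136] a
[... 197 characters left out ...]
  38  25 704] c [0.6765 0.2484 0.024 ] L [0.0214 0.0327] ang 143.9
t16.png [ 491    0  109   57 4392] c [0.7092 0.0556 0.024 ] L [0.0507 0.0946] ang -88.4
t16.png [284  16  38  30 803] c [0.7029 0.2687 0.024 ] L [0.0222 0.0374] ang -51.1
t16.png [ 455  211   74  126 4571] c [0.4915 0.0887 0.024 ] L [0.0323 0.1122] ang -24.1
t16.png [ 298  301   43   62 1561] c [0.4389 0.2374 0.024 ] L [0.0331 0.0533] ang -0.9
t 38.7
q [-0.5915  0.0067  1.7277  0.0193  1.389  -2.5844]
tool_pos [ 0.4852 -0.2556  0.159 ]
orientation [-0.3272  1.5193  0.3274]
force [ 0.0208 -0.8201  0.1058]
wrist_torque [0.0422 0.0241 0.0309]
opening 0.0005
[[ 0.026 -0.407  0.913]
 [ 0.006  0.914  0.407]
 [-1.    -0.005  0.026]]
```

```bash
python3 -c "
from plant import *
print(close_job())"
```

```text
the job is handed in; nothing more can be done
None
```

I found the rattling tube and pressed it into the spring holder. By my measurements it is fully home, and I handed the job in at about 39 s of the 72 s allowed.

**Finding the tube:** I raised one end of each tube about 45 mm, so a loose knob would roll to the low end. Then I lifted each tube by its middle.
- The far-left tube was off balance. It drooped towards the low end at a 3 N grip, and its moment read 0.020 N m, then 0.066 N m on the later lift.
- The middle tube and the one nearest the spatula stayed level at 3 N, with moments of 0.004 to 0.015 N m. I laid both back on the planks.

**Placing it:** I laid the tube on the four rollers and pressed its middle with closed fingers, meeting its top at 0.096 m. It went down to 0.0656 m at about 10 N, against 0.065 m expected when home.

**Last checks:**
- **Height:** the two cameras agree on a tube surface 31 mm lower than when it lay on the rollers, which matches home.
- **Along and angle:** it lies within a few millimetres of the holder's middle along its length. The angle is about 24° in the scene view, in line with the holder.
- **Robot:** the arm is clear and touches nothing.

**What disagreed or stayed unsure:**
- The top view gave 16.8° for the angle, probably because roller glints merged with the tube in that image.
- The first 0.020 N m reading was unclear by itself; the droop and the later lift settled it.
- The first grasp closed on nothing and moved nothing visibly.
- The picture limit was reached, so the last checks were made by image code only. In those, the middle tube showed only partly, and I did not measure the bystanders again.

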